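Lay out a wooden lamp for oiling

ROBOT

A 6-joint arm with a two-finger parallel gripper is mounted at the origin on the work surface. World frame = base frame: x ahead of the robot, y to its left, z up, the work surface at z = 0. Lengths are in m, angles in rad, forces in N, time in s.
With the tool pointing down it reaches from about 0.25 to 0.775 m from the base axis. Payload 4 kg.
Tool frame: the origin (TCP) lies at the centre of the arm's flange, where the gripper is bolted on; the fingertips stand 199 mm ahead of it and the grasp point (between the pads) lies 180 mm ahead of it (robot.tcp_to_tips is the z of the fingertips in the tool frame, in m); z points along the fingers, y is the line along which they close (so a half turn about z gives the same grasp; the last joint's range is limited). The gripper opens to 94 mm and grips with 3 to 60 N. Pads are 16 mm wide; open, the fingers measure 119 mm over their backs; the gripper's body (75 mm by 177 mm) begins 78 mm behind the grasp point.
Start: joints at [-1.32, 0.087, 1.371, -0, 1.684, -0.103], TCP at [0.191, -0.516, 0.405] pointing down, gripper open.
Joint ranges: [-3.1, 3.1], [-0.76, 2.03], [0.27, 2.55], [-1.08, 4.22], [0.17, 2.65], [-2.57, 2.57]. Speed limits (rad/s): [2.79, 2.79, 3.14, 3.14, 3.14, 3.14].

INTERFACE

Orientations are given as [roll, pitch, yaw] about the fixed x, y, z axes, in that order (R = Rz(yaw) Ry(pitch) Rx(roll)).
In Python, from bench import robot gives the robot as it stands.
- The arm moves only by the tool play_rows, never from a script. Its arguments are lists of equal length, an entry for each row: "translation": the shift along the tool's x, y, z scaled (see below), a list of three; "twist": the turn, a rotation vector about the tool's x, y, z scaled (see below), a list of three; "gripper": the opening, from -1 (shut) to 1 (fully open). A call has 1 to 8 rows; each row shifts and turns the commanded pose from where the row before left it, along the tool's axes as they then stand; what a row does not reach is not made up. The controller multiplies each number of a shift by 0.04 m and each number of a turn by 0.1 rad. A row lasts 1/10 s, in which the tool goes at most 50 mm and 8.59 degrees, less where a joint would pass 70% of its speed; a pose out of reach is approached as far as the arm can. A call with a number of a shift or a turn outside -1 to 1 is refused whole. A call with a gripper value outside its range is refused whole. The fingers move at their own pace and stop on an object; the grip force is fixed at half the most. Time passes only in rows, so rows that do not move let the fingers close. It gives the time, the measured TCP pose, the force, the opening and the grip force at its end, in the units of the state.
- robot.get_obs(): the state, without advancing time (a new reading comes with each control period).
- robot.snapshot(name): name is "scene" or "top" or "wrist"; returns the picture (400x640x3 uint8, red, green, blue); there is no depth.
- robot.camera_model(name): a dict with "camera_matrix" (3x3 intrinsics, pixels), "rvec" (rotation vector, rad) and "tvec" (3), from world to camera coordinates, as OpenCV has them. Camera axes: x right, y down, z forward; pixel columns grow to the right and rows downward; lengths in m; the calibration is good to about 2 mm. A picture is of the moment at which its call begins: read the wrist's pose just before it. camera_model takes no time and is no camera call; for the wrist camera it gives the pose at the moment of the call.
- robot.close_job(): hands the job in; it is judged then, once.
Trained networks look in the newest picture that a camera, given by its name, has taken for a name from the list of things; names that differ only in an ending like _2 or _b are one class to them, and where a whole thing is asked for, a point or a joint stands for the part that bears it (a point fixed in the world has none). Each returns a list of dicts, best first, with "score" (0 to 1); they miss things now and then, are a little off and sometimes report something else, mostly with a low value. They report only what shows in the picture. A call takes as long as a camera call. They do not tell look-alikes from the thing itself.
- robot.recognise(name, camera): "centre" ([x, y, z] in m, in world coordinates, good to about 4 mm: the middle of the surface that is visible of it).
- robot.spot_point(name, camera): "centre" ([x, y, z] in m, in world coordinates, good to about 4 mm: a listed point, or the origin of a listed thing).
The state is a dict: "time": time; "joint_positions": joint angles; "qvel": joint speeds; "joint_torque": joint torques, N m; "tool_pos": TCP position; "ee_rot": TCP orientation; "wrist_force": force on the tool from outside, world axes, zero at the start; "wrist_torque": the same for the moment, N m; "width": finger opening in m; "finger_force": force on a finger pad.
Only numpy, scipy, OpenCV 4.12 (cv2) and the standard library are available. Lean on these libraries where they do the work, as an engineer would, in place of code of your own. Each camera call takes 0.05 s, during which the arm holds its last target. There are 200 camera calls.

TASK

Lay the lamp's parts out for oiling: the long arm across both bearers of the drying rack in the front lane (the one nearer the robot), the short arm behind it in the rear lane, each lying flat, square to the bearers and centred on the rack from side to side, and the lamp's foot upright on the bench midway between the rack and the drip tray, in line with them. Of the two closed tins, which look the same, lift to find which is full and stand that one in the middle of the drip tray; the empty one stays standing on the bench, clear of rack and tray. Keep the tins upright and leave the glue bottle and the roll of tape where they are.

Things in the scene. Friction and masses are not known exactly. Their poses are not given: they have to be found in the camera images.
- long_arm: the longer of two flat oak lamp arms, a bar 200 mm long, 28 mm wide and 18 mm thick, with a bolt hole near each end, lying flat on the bench; about 75 g. Origin: centre of its underside; y along its length, x across its width, z up
- short_arm: the shorter oak lamp arm, 140 mm long, 28 mm wide, 18 mm thick, a bolt hole near each end, lying flat on the bench; about 55 g. Origin: centre of its underside; y along its length, x across its width, z up
- foot: the lamp's foot: a square wooden block 90 x 90 x 30 mm high with a square post of 28 x 28 mm rising from its middle to 115 mm above the underside (the post is the place to grip; its faces are parallel to the block's sides); 190 to 290 g. Origin: centre of its underside; x and y parallel to its sides, z up
- tin_1: one of the two closed lever-lid tins, the same to look at: upright round tin, 64 mm diameter (66 mm over the thin rims at the very top and bottom), 110 mm tall (the flat lid adds 2 mm), bare steel with a plain paper band. One tin is full and weighs 370 to 510 g, the other is empty and weighs 60 to 85 g; which is which is not marked. Origin: centre of its underside, z up
- tin_2: one of the two closed lever-lid tins, the same to look at: upright round tin, 64 mm diameter (66 mm over the thin rims at the very top and bottom), 110 mm tall (the flat lid adds 2 mm), bare steel with a plain paper band. One tin is full and weighs 370 to 510 g, the other is empty and weighs 60 to 85 g; which is which is not marked. Origin: centre of its underside, z up
- rack: fixed drying rack: base 156 (x) x 120 (y) x 12 mm; two bearers along x at y = -42 and 42 mm, 18 mm wide, tops 40 mm above the bench. On each, three 8 mm dowels, 24 mm tall, at x = -64, 0, 64 mm make a front lane (middle x = -32 mm, 56 mm clear) and a rear lane (x = 32 mm). Stands left or right of the tray, about 315 mm off. Origin: underside centre; x away from the robot (within 9 degrees), y left
- tray: the drip tray, fixed on the bench: a shallow square tray of bright sheet metal, 110 x 110 mm outside, walls 3 mm thick, 12 mm high, floor 3 mm thick. Origin: centre of its underside, at bench height; x points away from the robot (turned by up to 9 degrees), y to the left, z up
- glue_bottle: white glue bottle with a yellow band and an orange nozzle, 58 mm diameter, 182 mm tall, standing at the robot's right; to be left alone. Origin: centre of its underside
- tape_roll: roll of cream masking tape lying flat behind the rack and tray, 96 mm outside diameter, 24 mm high; to be left alone. Origin: centre of its underside
There are look-alikes about, which are no part of the job. Leave any purple or red look-alike of the tin_2 alone.

How it is judged:
At the end, for the whole second after the job is handed in: Long arm in front lane, short arm in rear lane, flat, within 15 mm (lane and rack middles) and 0.15 rad. Foot upright on the bench between rack and tray (over 115 and 105 mm off, 60 mm in line). Full tin upright in tray, within 15 mm; empty one upright on bench over 110 mm from both. All at rest (x of long_arm in the frame of rack between -0.047 and -0.017 m and y of long_arm in the frame of rack between -0.015 and 0.015 m and z of long_arm in the frame of rack between 0.034 and 0.046 m and angle between each of long_arm, short_arm's own z axis and vertical below 0.1 rad and angle between the y axis of each of long_arm, short_arm and the y axis of rack, either way round below 0.15 rad and x of short_arm in the frame of rack between 0.017 and 0.047 m and y of short_arm in the frame of rack between -0.015 and 0.015 m and z of short_arm in the frame of rack between 0.034 and 0.046 m and x of foot in the frame of rack between -0.06 and 0.06 m and x of foot in the frame of tray between -0.06 and 0.06 m and ((y of foot in the frame of rack above 0.115 m and y of foot in the frame of tray below -0.105 m) or (y of foot in the frame of rack below -0.115 m and y of foot in the frame of tray above 0.105 m)) and height (world z) of foot below 0.005 m and angle between each of foot, tin_1, tin_2's own z axis and vertical below 0.06 rad and ((horizontal distance between tin_1 and tray below 0.015 m and height (world z) of tin_1 below 0.008 m and contact force between tin_1 and tray above 2.2 N and horizontal distance between tin_2 and tray above 0.11 m and horizontal distance between tin_2 and rack above 0.11 m and height (world z) of tin_2 below 0.005 m) or (horizontal distance between tin_2 and tray below 0.015 m and height (world z) of tin_2 below 0.008 m and contact force between tin_2 and tray above 2.2 N and horizontal distance between tin_1 and tray above 0.11 m and horizontal distance between tin_1 and rack above 0.11 m and height (world z) of tin_1 below 0.005 m)) and linear speed of each of long_arm, short_arm, foot, tin_1, tin_2 below 0.02 m/s); the robot touches nothing.
It fails at once if a tin is tipped (more than 30 degrees from upright) (angle between any of tin_1, tin_2's own z axis and vertical above 0.52 rad).
It fails at once if the glue bottle is pushed from its place (more than 25 mm) (distance of glue_bottle from where it was at the start of the episode above 0.025 m).
It fails at once if the roll of tape is pushed from its place (more than 25 mm) (distance of tape_roll from where it was at the start of the episode above 0.025 m).
It also fails if it takes over 128 s, if anything falls off the work surface, if the arm or the gripper's body presses on something with over 40 N, if the wrist force passes 120 N, or if a joint passes its speed limit or range.

## Working session

There is one attempt and no reset: what is moved stays moved. The work goes in short steps, Python scripts to look and compute and a tool call to move; the robot and the scene stay as the last step left them, time stands still between calls to the robot, and variables do not carry over. Pictures are saved under pics/ and viewed, at most 18 in all, crops included, and the job is handed in when it is done.

Besides the shell and the picture viewer there is one more tool, called after "Emit:" as name(argument=value, ...) on one line, values as JSON. play_rows: Moves the arm, as the interface text tells. Its arguments: {"type":"object","properties":{"translation":{"type":"array","items":{"type":"array","items":{"type":"number","minimum":-1,"maximum":1}}},"twist":{"type":"array","items":{"type":"array","items":{"type":"number","minimum":-1,"maximum":1}}},"gripper":{"type":"array","items":{"type":"number"}}},"required":["translation","twist","gripper"]}

```bash
ls; mkdir -p pics; cat > h.py <<'E'
import numpy as np, cv2
from bench import robot
def snap(n,f):
    im=robot.snapshot(n); cv2.imwrite('pics/'+f,cv2.cvtColor(im,cv2.COLOR_RGB2BGR)); return im
def cam(n):
    m=robot.camera_model(n); return np.array(m['camera_matrix'],float),cv2.Rodrigues(np.array(m['rvec'],float))[0],np.array(m['tvec'],float).ravel()
def px2w(n,uv,z):
    K,R,t=cam(n); uv=np.atleast_2d(np.array(uv,float)); d=(np.linalg.inv(K)@np.c_[uv,np.ones(len(uv))].T).T@R
    c=-R.T@t; return c+d*((z-c[2])/d[:,2])[:,None]
def w2px(n,p):
    K,R,t=cam(n); q=(np.atleast_2d(p)@R.T+t)@K.T; return q[:,:2]/q[:,2:]
E
python3 - <<'E'
from h import *
np.set_printoptions(precision=3,suppress=True)
o=robot.get_obs(); print({k:np.round(v,3) for k,v in o.items()})
snap('top','top0.png'); snap('scene','scene0.png')
for c in ['top','scene']:
  print(c)
  for n in ['long_arm','short_arm','foot','tin_1','rack','tray','glue_bottle','tape_roll']:
    print(n,[(np.round(d['centre'],3).tolist(),round(d['score'],2),np.round(w2px(c,d['centre'])[0]).tolist()) for d in robot.spot_point(n,c)])
E
```

```text
pics
{'time': np.float64(0.0), 'joint_positions': array([-1.32 ,  0.088,  1.372, -0.   ,  1.684, -0.103]), 'qvel': array([ 0.   , -0.001, -0.001, -0.   , -0.001,  0.001]), 'joint_torque': array([ -0.   , -34.017, -30.243,   0.072,   0.033,  -0.   ]), 'tool_pos': array([ 0.191, -0.516,  0.404]), 'ee_rot': array([-3.139, -0.   ,  0.354]), 'wrist_force': array([ 0.147,  0.151, -1.058]), 'wrist_torque': array([0.023, 0.036, 0.038]), 'finger_force': np.float64(0.0), 'width': np.float64(0.094)}
top
long_arm [([0.433, -0.119, -0.003], 0.67, [388.0, 272.0])]
short_arm []
foot [([0.593, 0.371, 0.002], 0.94, [201.0, 206.0])]
tin_1 [([0.421, 0.261, -0.005], 0.86, [241.0, 274.0]), ([0.475, 0.49, -0.004], 0.84, [153.0, 251.0]), ([0.456, 0.376, -0.003], 0.73, [197.0, 260.0]), ([0.462, -0.384, 0.002], 0.68, [489.0, 263.0])]
rack [([0.593, -0.156, 0.003], 0.75, [403.0, 211.0])]
tray [([0.449, 0.13, 0.001], 0.61, [292.0, 264.0]), ([0.604, 0.162, -0.0], 0.58, [281.0, 204.0])]
glue_bottle [([0.642, -0.388, -0.004], 0.57, [489.0, 195.0])]
tape_roll [([0.779, -0.023, 0.0], 0.83, [353.0, 140.0]), ([0.463, -0.383, 0.003], 0.71, [488.0, 263.0])]
scene
long_arm [([0.432, -0.117, -0.003], 0.58, [232.0, 207.0]), ([0.458, -0.386, -0.004], 0.22, [138.0, 265.0])]
short_arm [([0.452, 0.131, 0.001], 0.77, [313.0, 171.0])]
foot [([0.593, 0.372, 0.001], 0.64, [411.0, 164.0])]
tin_1 [([0.421, 0.261, 0.001], 0.95, [343.0, 147.0]), ([0.459, -0.382, -0.003], 0.86, [139.0, 264.0]), ([0.477, 0.492, 0.0], 0.81, [414.0, 127.0]), ([0.456, 0.376, -0.001], 0.73, [381.0, 139.0]), ([0.645, -0.389, 0.001], 0.17, [167.0, 323.0])]
rack [([0.594, -0.154, -0.001], 0.75, [250.0, 255.0])]
tray [([0.602, 0.156, -0.0], 0.64, [353.0, 200.0])]
glue_bottle [([0.645, -0.386, -0.004], 0.85, [168.0, 324.0]), ([0.454, 0.128, -0.001], 0.46, [313.0, 173.0])]
tape_roll [([0.78, -0.027, -0.004], 0.6, [338.0, 283.0])]
```

View pics/top0.png

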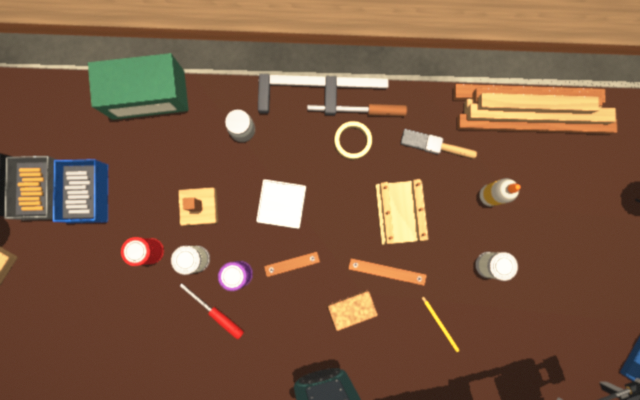

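View pics/scene0.png

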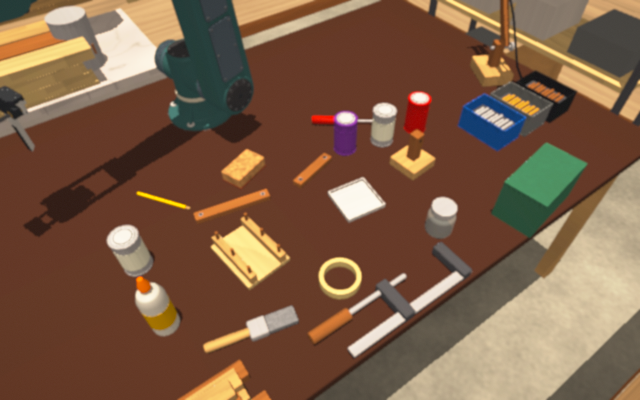

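The top picture shows four tin-shaped things: red (140,251), purple (235,275), and two bare steel with a paper band at (190,260) and (497,265). The grey-capped jar at (240,125) is squat. The steel ones with a band fit tin_1 and tin_2, so I'll confirm them in a crop and measure outlines.

```bash
python3 - <<'E'
from h import *
np.set_printoptions(precision=3,suppress=True)
im=cv2.imread('pics/top0.png'); s=cv2.imread('pics/scene0.png')
f=lambda a:cv2.resize(a,(380,280),interpolation=cv2.INTER_CUBIC)
cv2.imwrite('pics/crop0.png',np.vstack([np.hstack([f(im[220:310,115:255]),f(im[220:310,430:570])]),np.hstack([f(s[80:180,310:450]),f(s[210:310,80:220])])]))
hsv=cv2.cvtColor(im,cv2.COLOR_BGR2HSV)
bg=np.median(im[285:300,260:320].reshape(-1,3),0); print('bg',bg, hsv[272,388],hsv[264,292],hsv[211,403],hsv[204,281])
def seg(x0,x1,y0,y1,z,thr=45):
    d=np.abs(im[y0:y1,x0:x1].astype(float)-bg).sum(2)>thr*1.5
    n,l,st,c=cv2.connectedComponentsWithStats(d.astype(np.uint8)); k=1+np.argmax(st[1:,4])
    ys,xs=np.nonzero(l==k); w=px2w('top',np.c_[xs+x0,ys+y0],z)[:,:2]
    r=cv2.minAreaRect((w*1000).astype(np.float32)); print(st[k,4],'rect mm',np.round(r[0],1),np.round(r[1],1),round(r[2],1))
    return w
seg(340,435,250,292,.018); seg(258,325,246,282,.018); seg(250,312,175,232,.012); seg(368,435,170,250,.02); seg(170,222,180,230,.03)
E
```

```text
bg [ 46.  64. 105.] [ 14 160 244] [ 13 161 237] [ 26  85 254] [ 30   2 255]
955 rect mm [ 436.2 -115.2] [202.6  31.1] 79.0
672 rect mm [450.6 129.9] [ 30.7 142.3] 16.8
2071 rect mm [605.  162.4] [118.1 118.3] 82.6
3002 rect mm [ 592.2 -150.3] [164.6 125.8] 6.7
1330 rect mm [592.  372.7] [95.1 96.4] 5.3
```

View pics/crop0.png

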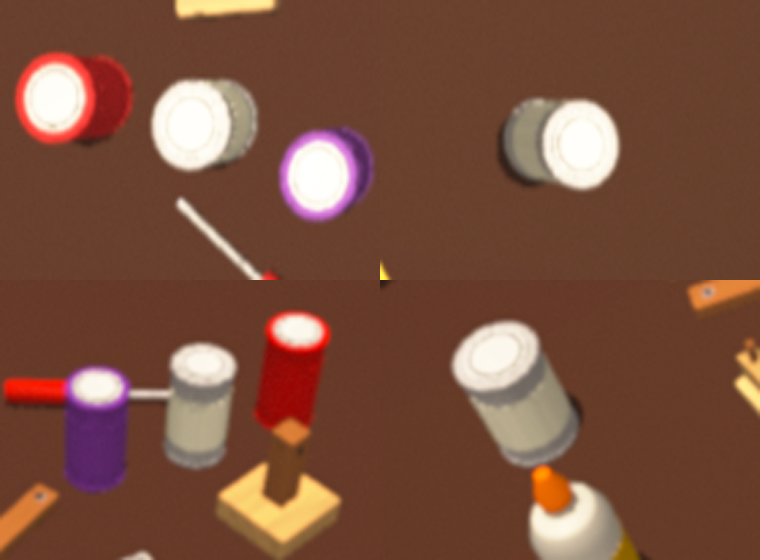

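The crop confirms it. Both candidates are bare steel with a paper band: left tin T_L at world (0.456, 0.376), between the red and purple look-alikes, and right tin T_R at (0.460, -0.383). I'll start with T_R.

```bash
cat >> h.py <<'E'
def pose():
    o=robot.get_obs(); return np.array(o['tool_pos']),o['ee_rot'],o
def plan(*targets):
    """print rows (tool axes, scaled) from the present pose through targets (x,y,z,yaw)"""
    p,r,o=pose(); yaw=r[2]; p=p.copy()
    print('pose',np.round(p,4),np.round(r,3),'w',round(float(o['width']),4),'t',round(float(o['time']),2),'F',np.round(o['wrist_force'],2))
    for t in targets:
        dy=(t[3]-yaw+np.pi)%(2*np.pi)-np.pi; d=np.array(t[:3])-p
        n=int(max(1,np.ceil(max(np.linalg.norm(d)/.039,abs(dy)/.098))))
        print('->',np.round(t,3),n,'rows')
        T=[]
        for i in range(n):
            c,s=np.cos(yaw),np.sin(yaw); a=d/n
            T.append([round(float(v),2) for v in (np.array([c*a[0]+s*a[1], s*a[0]-c*a[1], -a[2]])/.04)]); yaw+=dy/n
        print(' tr',T,'tw z',round(float(-dy/n/.1),2)); p=np.array(t[:3],float)
E
python3 - <<'E'
from h import *
plan((.40,-.383,.40,0),(.46,-.383,.34,0))
E
```

```text
pose [ 0.1906 -0.5159  0.4047] [3.141 0.    0.354] w 0.0941 t 0.9 F [-0.78  0.38  0.15]
-> [ 0.4   -0.383  0.4    0.   ] 7 rows
 tr [[0.87, -0.19, 0.02], [0.86, -0.23, 0.02], [0.84, -0.27, 0.02], [0.83, -0.31, 0.02], [0.81, -0.36, 0.02], [0.79, -0.4, 0.02], [0.77, -0.44, 0.02]] tw z 0.51
-> [ 0.46  -0.383  0.34   0.   ] 3 rows
 tr [[0.5, -0.0, 0.5], [0.5, -0.0, 0.5], [0.5, -0.0, 0.5]] tw z -0.0
```

Emit:
play_rows(translation=[[0.87, -0.19, 0.02], [0.86, -0.23, 0.02], [0.84, -0.27, 0.02], [0.83, -0.31, 0.02], [0.81, -0.36, 0.02], [0.79, -0.4, 0.02], [0.77, -0.44, 0.02], [0, 0, 0]], twist=[[0, 0, 0.51], [0, 0, 0.51], [0, 0, 0.51], [0, 0, 0.51], [0, 0, 0.51], [0, 0, 0.51], [0, 0, 0.51], [0, 0, 0]], gripper=[1, 1, 1, 1, 1, 1, 1, 1])

```text
time: 1.7
tool_pos: [0.4029, -0.3807, 0.3988]
ee_rot: [-3.14, -0.001, 0.002]
wrist_force: [-0.1, -0.7, 0.4]
width: 0.0941
finger_force: 0.0
```

```bash
python3 - <<'E'
from h import *
snap('wrist','w0.png')
print([(np.round(d['centre'],3).tolist(),round(d['score'],2),np.round(w2px('wrist',d['centre'])[0]).tolist()) for d in robot.spot_point('tin_1','wrist')])
K,R,t=cam('wrist'); print('cam pos',-R.T@t, 'fx',K[0,0]); print(R.round(2))
plan((.46,-.383,.34,0),(.46,-.383,.255,0))
E
```

```text
[([0.463, -0.38, 0.0], 0.58, [322.0, 136.0])]
cam pos [ 0.46654523 -0.3824983   0.37897653] fx 286.7991963560465
[[ 0.   -1.   -0.  ]
 [-0.97 -0.    0.23]
 [-0.23  0.   -0.97]]
pose [ 0.4006 -0.3826  0.399 ] [ 3.141e+00  1.000e-03 -1.000e-03] w 0.0936 t 1.8 F [-0.03 -0.41 -0.37]
-> [ 0.46  -0.383  0.34   0.   ] 3 rows
 tr [[0.49, 0.0, 0.49], [0.49, 0.0, 0.49], [0.49, 0.0, 0.49]] tw z -0.0
-> [ 0.46  -0.383  0.255  0.   ] 3 rows
 tr [[0.0, -0.0, 0.71], [0.0, -0.0, 0.71], [0.0, -0.0, 0.71]] tw z -0.0
```

View pics/w0.png

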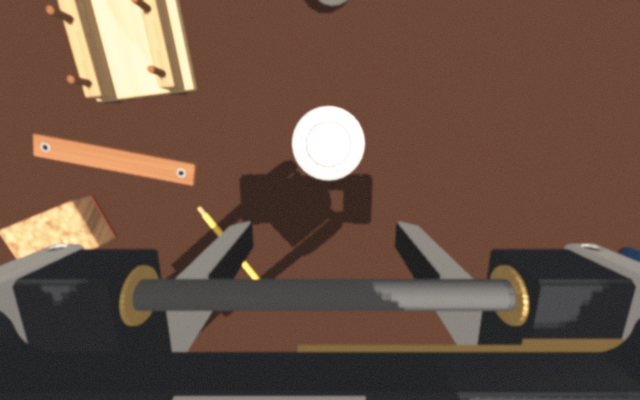

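The wrist view shows the tin lid as a circle centred near (328,144). I'll convert that with the calibration.

```bash
python3 - <<'E'
from h import *
im=cv2.imread('pics/w0.png'); m=((im.min(2)>215)[95:195,280:380]).astype(np.uint8)
cs=max(cv2.findContours(m,0,1)[0],key=cv2.contourArea); (x,y),r=cv2.minEnclosingCircle(cs); x+=280;y+=95
print(x,y,r,px2w('wrist',[[x,y],[x-r,y],[x+r,y]],.111), cam('wrist')[0])
p=px2w('wrist',[x,y],.111)[0]; plan((p[0],p[1],.34,0),(p[0],p[1],.255,0))
E
```

```text
328.10526275634766 142.65789413452148 36.41324996948242 [[ 0.45743851 -0.38651745  0.111     ]
 [ 0.4574328  -0.35313404  0.111     ]
 [ 0.45744421 -0.41990028  0.111     ]] [[286.79919636   0.         323.70252707]
 [  0.         286.79919636 199.96412083]
 [  0.           0.           1.        ]]
pose [ 0.4006 -0.3826  0.399 ] [ 3.141e+00  1.000e-03 -1.000e-03] w 0.0936 t 1.8 F [-0.03 -0.41 -0.37]
-> [ 0.457 -0.387  0.34   0.   ] 3 rows
 tr [[0.47, 0.03, 0.49], [0.47, 0.03, 0.49], [0.47, 0.03, 0.49]] tw z -0.0
-> [ 0.457 -0.387  0.255  0.   ] 3 rows
 tr [[0.0, -0.0, 0.71], [0.0, -0.0, 0.71], [0.0, -0.0, 0.71]] tw z -0.0
```

Emit:
play_rows(translation=[[0.48, 0.02, 0.49], [0.48, 0.02, 0.49], [0.48, 0.02, 0.49], [0, 0, 0.2], [0, 0, 0.64], [0, 0, 0.64], [0, 0, 0.64], [0, 0, 0]], twist=[[0, 0, 0], [0, 0, 0], [0, 0, 0], [0, 0, 0], [0, 0, 0], [0, 0, 0], [0, 0, 0], [0, 0, 0]], gripper=[1, 1, 1, 1, 1, 1, 1, 1])

```text
time: 2.6
tool_pos: [0.4555, -0.3855, 0.2516]
ee_rot: [-3.136, 0.007, -0.005]
wrist_force: [-0.3, 0.4, -0.6]
width: 0.0939
finger_force: 0.0
```

Emit:
play_rows(translation=[[0, 0, 0], [0, 0, 0], [0, 0, 0], [0, 0, 0], [0, 0, -0.3], [0, 0, -0.3], [0, 0, -0.3], [0, 0, 0]], twist=[[0, 0, 0], [0, 0, 0], [0, 0, 0], [0, 0, 0], [0, 0, 0], [0, 0, 0], [0, 0, 0], [0, 0, 0]], gripper=[-0.2, -0.2, -0.2, -0.2, -0.2, -0.2, -0.2, -0.2])

```text
time: 3.4
tool_pos: [0.4584, -0.386, 0.2951]
ee_rot: [3.137, -0.004, -0.003]
wrist_force: [0.1, -0.9, 0.1]
width: 0.0634
finger_force: 30.0
```

```bash
python3 - <<'E'
from h import *
for i in range(3):
    snap('wrist','x.png'); o=robot.get_obs(); print(np.round(o['wrist_force'],2),o['finger_force'],o['width'])
plan((.457,-.387,.255,0))
E
```

```text
[-0.48  0.48 -1.66] 29.99983012676239 0.06388049265077982
[-0.56 -0.01 -0.72] 29.999854266643524 0.06388097773349946
[ 0.2  -1.22 -1.61] 29.99982476234436 0.0636221227757985
pose [ 0.4578 -0.3855  0.2915] [ 3.141e+00  0.000e+00 -3.000e-03] w 0.0636 t 3.55 F [ 0.2  -1.22 -1.61]
-> [ 0.457 -0.387  0.255  0.   ] 1 rows
 tr [[-0.02, 0.04, 0.91]] tw z -0.03
```

T_R pulls with only about 1 N, so it is the empty tin and T_L must be full. I'll put it back down and go to the long arm.

Emit:
play_rows(translation=[[0, 0, 0.3], [0, 0, 0.3], [0, 0, 0.2], [0, 0, 0.12], [0, 0, 0], [0, 0, 0], [0, 0, 0], [0, 0, 0]], twist=[[0, 0, 0], [0, 0, 0], [0, 0, 0], [0, 0, 0], [0, 0, 0], [0, 0, 0], [0, 0, 0], [0, 0, 0]], gripper=[-0.2, -0.2, -0.2, -0.2, -0.2, 0.9, 0.9, 0.9])

```text
time: 4.35
tool_pos: [0.4577, -0.3854, 0.2535]
ee_rot: [-3.141, 0.001, -0.003]
wrist_force: [0.8, -0.3, 0.1]
width: 0.0842
finger_force: 0.0
```

Emit:
play_rows(translation=[[0, 0, 0], [0, 0, -0.7], [0, 0, -0.9], [0, 0, -0.9], [0, 0, -0.9], [0, 0, -0.9], [0, 0, 0], [0, 0, 0]], twist=[[0, 0, 0], [0, 0, 0], [0, 0, 0], [0, 0, 0], [0, 0, 0], [0, 0, 0], [0, 0, 0], [0, 0, 0]], gripper=[0.9, 0.9, 0.9, 0.9, 0.9, 0.9, 0.9, 0.9])

```text
time: 5.15
tool_pos: [0.4579, -0.3856, 0.4272]
ee_rot: [3.14, -0.001, -0.003]
wrist_force: [0.2, -0.8, -0.6]
width: 0.0893
finger_force: 0.0
```

```bash
python3 - <<'E'
from h import *
snap('wrist','x.png')
print(robot.spot_point('tin_1','wrist')[:1])
plan((.46,-.20,.42,1.38))
E
```

```text
[{'centre': [0.4599, -0.3857, 0.0026], 'score': 0.84}]
pose [ 0.4578 -0.3855  0.4243] [-3.139e+00  3.000e-03 -3.000e-03] w 0.0891 t 5.25 F [-0.38  0.29 -0.98]
-> [ 0.46 -0.2   0.42  1.38] 15 rows
 tr [[0.0, -0.31, 0.01], [0.03, -0.31, 0.01], [0.06, -0.3, 0.01], [0.09, -0.3, 0.01], [0.11, -0.29, 0.01], [0.14, -0.28, 0.01], [0.16, -0.26, 0.01], [0.19, -0.25, 0.01], [0.21, -0.23, 0.01], [0.23, -0.21, 0.01], [0.25, -0.18, 0.01], [0.26, -0.16, 0.01], [0.28, -0.14, 0.01], [0.29, -0.11, 0.01], [0.3, -0.08, 0.01]] tw z -0.92
```

Emit:
play_rows(translation=[[0.0, -0.31, 0.01], [0.03, -0.31, 0.01], [0.06, -0.3, 0.01], [0.09, -0.3, 0.01], [0.11, -0.29, 0.01], [0.14, -0.28, 0.01], [0.16, -0.26, 0.01], [0.19, -0.25, 0.01]], twist=[[0, 0, -0.92], [0, 0, -0.92], [0, 0, -0.92], [0, 0, -0.92], [0, 0, -0.92], [0, 0, -0.92], [0, 0, -0.92], [0, 0, -0.92]], gripper=[0.9, 0.9, 0.9, 0.9, 0.9, 0.9, 0.9, 0.9])

```text
time: 6.05
tool_pos: [0.4585, -0.2857, 0.4206]
ee_rot: [-3.137, 0.001, 0.737]
wrist_force: [0.1, 0.4, -0.0]
width: 0.0895
finger_force: 0.0
```

Emit:
play_rows(translation=[[0.21, -0.23, 0.01], [0.23, -0.21, 0.01], [0.25, -0.18, 0.01], [0.26, -0.16, 0.01], [0.28, -0.14, 0.01], [0.29, -0.11, 0.01], [0.3, -0.08, 0.01], [0, 0, 0]], twist=[[0, 0, -0.92], [0, 0, -0.92], [0, 0, -0.92], [0, 0, -0.92], [0, 0, -0.92], [0, 0, -0.92], [0, 0, -0.92], [0, 0, 0]], gripper=[0.9, 0.9, 0.9, 0.9, 0.9, 0.9, 0.9, 0.9])

```text
time: 6.85
tool_pos: [0.4598, -0.1983, 0.4184]
ee_rot: [-3.138, -0.002, 1.378]
wrist_force: [-0.3, -0.9, -0.6]
width: 0.0894
finger_force: 0.0
```

```bash
python3 - <<'E'
from h import *
snap('wrist','w1.png')
for n in ['long_arm','short_arm','rack','tray']:
    print(n,[(np.round(d['centre'],3).tolist(),round(d['score'],2),np.round(w2px('wrist',d['centre'])[0]).tolist()) for d in robot.spot_point(n,'wrist')])
plan((.436,-.116,.25,1.38))
E
```

```text
long_arm [([0.433, -0.118, 0.001], 0.68, [293.0, 126.0])]
short_arm []
rack [([0.592, -0.154, -0.001], 0.9, [414.0, 129.0])]
tray [([0.434, -0.119, -0.004], 0.71, [294.0, 126.0])]
pose [ 0.4599 -0.2     0.42  ] [-3.14  -0.     1.375] w 0.0891 t 7.1 F [-0.44  0.65  0.82]
-> [ 0.436 -0.116  0.25   1.38 ] 5 rows
 tr [[0.39, -0.2, 0.85], [0.39, -0.2, 0.85], [0.39, -0.2, 0.85], [0.39, -0.2, 0.85], [0.39, -0.2, 0.85]] tw z -0.01
```

View pics/w1.png

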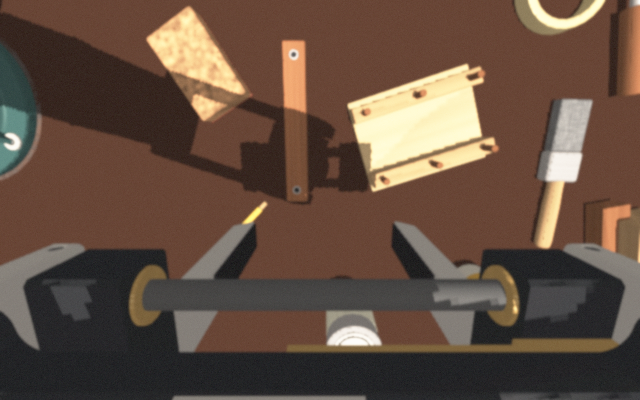

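```bash
python3 - <<'E'
from h import *
np.set_printoptions(precision=4,suppress=True)
im=cv2.imread('pics/w1.png')
print(px2w('wrist',[[293.5,54.5],[297,190]],.018),px2w('wrist',[[282,40],[304,40],[287,201],[308,200]],.018))
def draw(c,x,y,yw,col):
    a=np.array([[np.cos(yw),-np.sin(yw)],[np.sin(yw),np.cos(yw)]])
    for yy in(-.042,.042):
        for xx in(-.064,0,.064):
            for z in(.04,.064):
                q=a@[xx,yy]; u=(w2px('wrist',[x+q[0],y+q[1],z])[0]-[340,50])*5; cv2.circle(c,tuple(int(v) for v in u),4,col,1)
    B=[(-.078,-.06),(.078,-.06),(.078,.06),(-.078,.06)]
    pts=[(w2px('wrist',[x+(a@b)[0],y+(a@b)[1],.012])[0]-[340,50])*5 for b in map(np.array,B)]
    cv2.polylines(c,[np.int32(pts)],True,col,1)
c=cv2.resize(im[50:165+45,340:500],None,fx=5,fy=5,interpolation=cv2.INTER_CUBIC)[:,:800]
draw(c,.593,-.154,np.radians(6.7),(255,0,0))
cv2.imwrite('pics/rackc.png',cv2.resize(c,(800,800))[:600] if 0 else cv2.resize(c,(600,600)))
E
```

```text
[[ 0.4541 -0.0365  0.018 ]
 [ 0.4221 -0.2023  0.018 ]] [[ 0.4439 -0.018   0.018 ]
 [ 0.47   -0.0232  0.018 ]
 [ 0.4054 -0.2146  0.018 ]
 [ 0.4339 -0.2188  0.018 ]]
```

View pics/rackc.png

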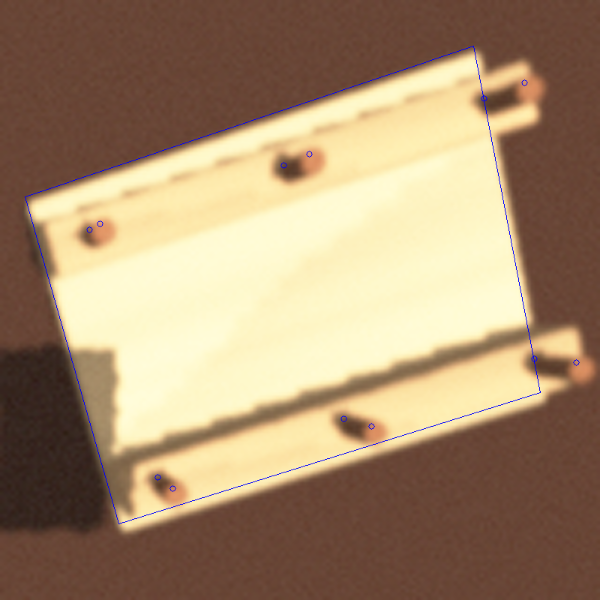

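Blue projected model vs picture: the real rack sits about 2 mm right/down, so I take it at (0.5945, -0.156), yaw 6.7°. The long arm's bolt holes at (293,55) and (297,190) put its centre at (0.438, -0.118), yaw -11°.

Emit:
play_rows(translation=[[0.38, -0.19, 0.85], [0.38, -0.19, 0.85], [0.38, -0.19, 0.85], [0.38, -0.19, 0.85], [0.38, -0.19, 0.85], [0, 0, 0.6], [0, 0, 0.5], [0, 0, 0]], twist=[[0, 0, 0], [0, 0, 0], [0, 0, 0], [0, 0, 0], [0, 0, 0], [0, 0, 0], [0, 0, 0], [0, 0, 0]], gripper=[0.3, 0.3, 0.3, 0.3, 0.3, 0.3, 0.3, 0.3])

```text
time: 7.9
tool_pos: [0.4358, -0.1173, 0.2035]
ee_rot: [-3.135, -0.001, 1.376]
wrist_force: [-0.5, 0.1, -0.1]
width: 0.061
finger_force: 0.0
```

```bash
python3 - <<'E'
from h import *
snap('wrist','x.png'); plan((.4378,-.118,.204,1.38))
E
```

```text
pose [ 0.4367 -0.1176  0.2054] [-3.138e+00 -1.000e-03  1.376e+00] w 0.061 t 7.95 F [-0.14 -0.02 -0.17]
-> [ 0.438 -0.118  0.204  1.38 ] 1 rows
 tr [[-0.0, 0.03, 0.04]] tw z -0.04
```

Grip, lift 110 mm, then plan the way to the front lane.

Emit:
play_rows(translation=[[0, 0, 0.04], [0, 0, 0], [0, 0, 0], [0, 0, 0], [0, 0, -0.6], [0, 0, -0.9], [0, 0, -0.9], [0, 0, 0]], twist=[[0, 0, 0], [0, 0, 0], [0, 0, 0], [0, 0, 0], [0, 0, 0], [0, 0, 0], [0, 0, 0], [0, 0, 0]], gripper=[-0.9, -0.9, -0.9, -0.9, -0.9, -0.9, -0.9, -0.9])

```text
time: 8.75
tool_pos: [0.4387, -0.1181, 0.3071]
ee_rot: [3.13, 0.002, 1.377]
wrist_force: [0.1, -0.2, -0.3]
width: 0.0274
finger_force: 29.9
```

```bash
python3 - <<'E'
from h import *
im=snap('wrist','x.png'); cv2.imwrite('pics/w2.png',cv2.cvtColor(im[:,100:540],cv2.COLOR_RGB2BGR)); plan((.5627,-.1597,.30,1.688),(.5627,-.1597,.246,1.688))
E
```

```text
pose [ 0.438  -0.1178  0.3042] [3.135e+00 1.000e-03 1.377e+00] w 0.0274 t 8.8 F [-0.05 -0.41 -1.06]
-> [ 0.563 -0.16   0.3    1.688] 4 rows
 tr [[-0.11, 0.82, 0.03], [-0.17, 0.8, 0.03], [-0.23, 0.79, 0.03], [-0.29, 0.77, 0.03]] tw z -0.78
-> [ 0.563 -0.16   0.246  1.688] 2 rows
 tr [[0.0, 0.0, 0.67], [0.0, 0.0, 0.67]] tw z -0.0
```

View pics/w2.png

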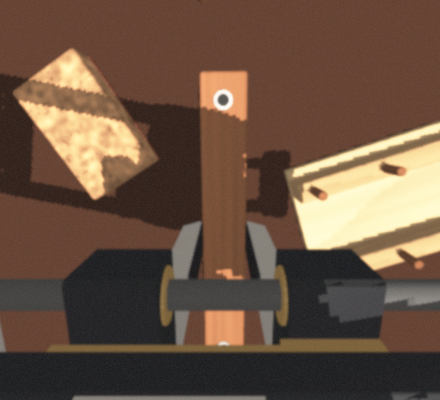

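The arm is held straight between the pads. Carry it over the front lane.

Emit:
play_rows(translation=[[-0.11, 0.82, 0], [-0.17, 0.8, 0], [-0.23, 0.79, 0], [-0.29, 0.77, 0], [0, 0, 0], [0, 0, 0], [0, 0, 0]], twist=[[0, 0, -0.78], [0, 0, -0.78], [0, 0, -0.78], [0, 0, -0.78], [0, 0, 0], [0, 0, 0], [0, 0, 0]], gripper=[-0.9, -0.9, -0.9, -0.9, -0.9, -0.9, -0.9])

```text
time: 9.5
tool_pos: [0.5611, -0.159, 0.2998]
ee_rot: [-3.139, -0.001, 1.688]
wrist_force: [-0.6, 0.2, -1.5]
width: 0.0276
finger_force: 29.9
```

```bash
python3 - <<'E'
from h import *
im=snap('wrist','x.png'); cv2.imwrite('pics/w3.png',cv2.cvtColor(im[:,100:540],cv2.COLOR_RGB2BGR)); plan((.5627,-.1597,.246,1.688))
E
```

```text
pose [ 0.561  -0.159   0.3004] [-3.140e+00 -1.000e-03  1.688e+00] w 0.0269 t 9.55 F [ 0.56  0.7  -1.25]
-> [ 0.563 -0.16   0.246  1.688] 2 rows
 tr [[-0.01, 0.02, 0.68], [-0.01, 0.02, 0.68]] tw z 0.0
```

View pics/w3.png

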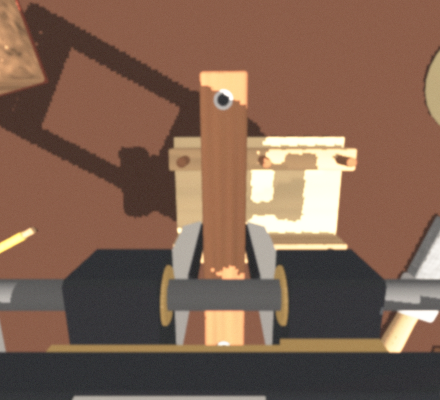

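The rack is square in the view and the arm (column 224) lies midway between the front (184) and middle (267) dowels. Lower and release.

Emit:
play_rows(translation=[[0, 0.03, 0.5], [0, 0, 0.5], [0, 0, 0.25], [0, 0, 0.12], [0, 0, 0], [0, 0, 0], [0, 0, 0], [0, 0, 0]], twist=[[0, 0, 0], [0, 0, 0], [0, 0, 0], [0, 0, 0], [0, 0, 0], [0, 0, 0], [0, 0, 0], [0, 0, 0]], gripper=[-0.9, -0.9, -0.9, -0.9, -0.9, -0.05, -0.05, -0.05])

```text
time: 10.35
tool_pos: [0.5628, -0.1591, 0.2462]
ee_rot: [-3.142, 0.0, 1.689]
wrist_force: [-0.6, 0.9, -0.4]
width: 0.0439
finger_force: 0.0
```

Emit:
play_rows(translation=[[0, 0, -0.3], [0, 0, -0.9], [0, 0, -0.9], [0, 0, -0.9], [0, 0, -0.9], [0, 0, -0.6], [0, 0, 0], [0, 0, 0]], twist=[[0, 0, 0], [0, 0, 0], [0, 0, 0], [0, 0, 0], [0, 0, 0], [0, 0, 0], [0, 0, 0], [0, 0, 0]], gripper=[-0.05, -0.05, -0.05, -0.05, -0.05, 0.3, 0.3, 0.3])

```text
time: 11.15
tool_pos: [0.5632, -0.1592, 0.4262]
ee_rot: [3.141, 0.0, 1.689]
wrist_force: [0.1, -0.0, 0.1]
width: 0.0607
finger_force: 0.0
```

```bash
python3 - <<'E'
from h import *
snap('top','top1.png'); print([(np.round(d['centre'],3).tolist(),round(d['score'],2)) for d in robot.spot_point('long_arm','top')])
plan((.45,.07,.42,1.864))
E
```

```text
[([0.562, -0.158, 0.041], 0.88), ([0.448, 0.13, -0.002], 0.63)]
pose [ 0.5631 -0.1592  0.4238] [-3.138e+00 -2.000e-03  1.689e+00] w 0.0611 t 11.25 F [ 0.14 -0.54 -1.42]
-> [0.45  0.07  0.42  1.864] 7 rows
 tr [[0.86, -0.3, 0.01], [0.87, -0.28, 0.01], [0.87, -0.26, 0.01], [0.88, -0.24, 0.01], [0.89, -0.22, 0.01], [0.89, -0.19, 0.01], [0.9, -0.17, 0.01]] tw z -0.25
```

Emit:
play_rows(translation=[[0.86, -0.3, 0], [0.87, -0.28, 0], [0.87, -0.26, 0], [0.88, -0.24, 0], [0.89, -0.22, 0], [0.89, -0.19, 0], [0.9, -0.17, 0], [0, 0, 0]], twist=[[0, 0, -0.25], [0, 0, -0.25], [0, 0, -0.25], [0, 0, -0.25], [0, 0, -0.25], [0, 0, -0.25], [0, 0, -0.25], [0, 0, 0]], gripper=[0.3, 0.3, 0.3, 0.3, 0.3, 0.3, 0.3, 0.3])

```text
time: 12.05
tool_pos: [0.4489, 0.0729, 0.4244]
ee_rot: [-3.138, -0.002, 1.869]
wrist_force: [0.3, -0.0, -0.0]
width: 0.0608
finger_force: 0.0
```

```bash
python3 - <<'E'
from h import *
im=snap('wrist','w4.png')
for n in ['short_arm','tray','tin_1','foot']:
    print(n,[(np.round(d['centre'],3).tolist(),round(d['score'],2),np.round(w2px('wrist',d['centre'])[0]).tolist()) for d in robot.spot_point(n,'wrist')])
h=cv2.cvtColor(cv2.imread('pics/w4.png'),cv2.COLOR_BGR2HSV)
m=(((h[...,0]>5)&(h[...,0]<20)&(h[...,1]>110)&(h[...,2]>140))).astype(np.uint8); m[240:]=0
for c in cv2.findContours(m,0,1)[0]:
    if cv2.contourArea(c)>400:
        w=px2w('wrist',c[:,0].astype(float),.018)[:,:2]; r=cv2.minAreaRect((w*1000).astype(np.float32)); print(c[:,0].mean(0),np.round(r[0],1),np.round(r[1],1),round(r[2],1))
plan((.450,.130,.25,1.864))
E
```

```text
short_arm [([0.455, 0.126, -0.0], 0.73, [339.0, 144.0])]
tray [([0.602, 0.157, -0.001], 0.8, [446.0, 152.0])]
tin_1 [([0.424, 0.262, -0.003], 0.97, [348.0, 32.0])]
foot []
pose [0.4511 0.0693 0.4253] [-3.14   0.     1.862] w 0.0609 t 12.3 F [ 0.75  0.3  -0.6 ]
-> [0.45  0.13  0.25  1.864] 5 rows
 tr [[0.29, 0.08, 0.88], [0.29, 0.08, 0.88], [0.29, 0.08, 0.88], [0.29, 0.08, 0.88], [0.29, 0.08, 0.88]] tw z -0.0
```

View pics/w4.png

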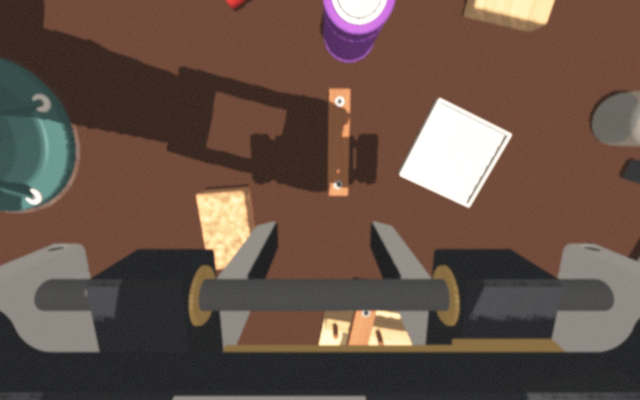

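Short arm: holes at (340,101) and (339,185). Tray corners are at about (440,98), (511,134), (469,207) and (401,173).

```bash
python3 - <<'E'
from h import *
a=px2w('wrist',[[340,101],[339,185]],.018); d=a[0]-a[1]; print(a.mean(0),np.degrees(np.arctan2(d[1],d[0])),np.linalg.norm(d))
e=px2w('wrist',[[328.5,89],[349,89],[329.5,195],[349,195]],.018); print(e.mean(0))
t=px2w('wrist',[[440,98],[511,134],[469,207],[401,173]],.012); print(t.mean(0), [np.linalg.norm(t[i]-t[i-1]).round(4) for i in range(4)],np.degrees(np.arctan2(*(t[1]-t[2])[[1,0]])),np.degrees(np.arctan2(*(t[0]-t[3])[[1,0]])))
p=(a.mean(0)+e.mean(0))/2; plan((p[0],p[1],.25,1.864),(p[0],p[1],.205,1.864))
E
```

```text
[0.45599757 0.12401952 0.018     ] 106.79301307495638 0.10936000094322601
[0.45532211 0.12407156 0.018     ]
[0.61053196 0.15652224 0.012     ] [np.float64(0.1076), np.float64(0.1089), np.float64(0.11), np.float64(0.1103)] 82.9673952840695 82.26596606263784
pose [0.4511 0.0693 0.4253] [-3.14   0.     1.862] w 0.0609 t 12.3 F [ 0.75  0.3  -0.6 ]
-> [0.456 0.124 0.25  1.864] 5 rows
 tr [[0.26, 0.1, 0.88], [0.26, 0.1, 0.88], [0.26, 0.1, 0.88], [0.26, 0.1, 0.88], [0.26, 0.1, 0.88]] tw z -0.0
-> [0.456 0.124 0.205 1.864] 2 rows
 tr [[0.0, 0.0, 0.56], [0.0, 0.0, 0.56]] tw z 0.0
```

Emit:
play_rows(translation=[[0.27, 0.07, 0.88], [0.27, 0.07, 0.88], [0.27, 0.07, 0.88], [0.27, 0.07, 0.88], [0.27, 0.07, 0.88], [0, 0, 0.6], [0, 0, 0.52], [0, 0, 0]], twist=[[0, 0, 0], [0, 0, 0], [0, 0, 0], [0, 0, 0], [0, 0, 0], [0, 0, 0], [0, 0, 0], [0, 0, 0]], gripper=[0.3, 0.3, 0.3, 0.3, 0.3, 0.3, 0.3, 0.3])

```text
time: 13.1
tool_pos: [0.4474, 0.1247, 0.2017]
ee_rot: [-3.133, -0.001, 1.862]
wrist_force: [-0.8, -0.4, 0.2]
width: 0.0614
finger_force: 0.0
```

```bash
python3 - <<'E'
from h import *
snap('wrist','w5.png'); plan((.454,.127,.204,1.864))
print([(np.round(d['centre'],3).tolist(),round(d['score'],2)) for d in robot.spot_point('short_arm','wrist')])
E
```

```text
pose [0.4482 0.1249 0.2038] [-3.137 -0.     1.862] w 0.0613 t 13.15 F [ 0.6  -0.41  1.18]
-> [0.454 0.127 0.204 1.864] 1 rows
 tr [[0.01, 0.15, -0.01]] tw z -0.02
[([0.452, 0.126, 0.002], 0.55)]
```

View pics/w5.png

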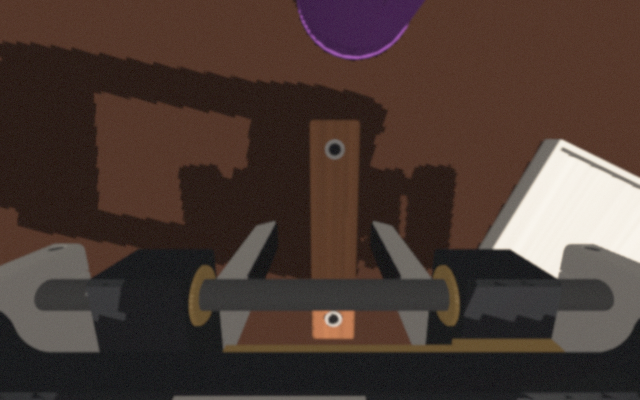

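```bash
python3 - <<'E'
from h import *
a=px2w('wrist',[[334.5,149],[333,320]],.018); d=a[0]-a[1]; print(a.mean(0),np.degrees(np.arctan2(d[1],d[0])),np.linalg.norm(d)); p=a.mean(0)
plan((p[0],p[1],.204,1.864))
E
```

```text
[0.45474816 0.12770243 0.018     ] 106.75157061603475 0.1120040096170987
pose [0.4489 0.1251 0.2053] [-3.14   0.     1.862] w 0.0611 t 13.2 F [-0.14 -0.87  0.26]
-> [0.455 0.128 0.204 1.864] 1 rows
 tr [[0.02, 0.16, 0.03]] tw z -0.02
```

Emit:
play_rows(translation=[[0.02, 0.15, 0.03], [0, 0, 0], [0, 0, 0], [0, 0, 0], [0, 0, 0], [0, 0, -0.6], [0, 0, -0.9], [0, 0, -0.9]], twist=[[0, 0, 0], [0, 0, 0], [0, 0, 0], [0, 0, 0], [0, 0, 0], [0, 0, 0], [0, 0, 0], [0, 0, 0]], gripper=[0.3, 0.3, -0.9, -0.9, -0.9, -0.9, -0.9, -0.9])

```text
time: 14.0
tool_pos: [0.4535, 0.1283, 0.3008]
ee_rot: [-3.14, -0.0, 1.864]
wrist_force: [1.5, 0.1, 0.1]
width: 0.0165
finger_force: 0.0
```

```bash
python3 - <<'E'
from h import *
snap('wrist','x.png'); plan((.6263,-.1523,.305,1.688))
E
```

```text
pose [0.4553 0.1287 0.3083] [3.130e+00 2.000e-03 1.864e+00] w 0.0121 t 14.05 F [1.97 0.27 3.01]
-> [ 0.626 -0.152  0.305  1.688] 9 rows
 tr [[-0.88, 0.23, 0.01], [-0.88, 0.25, 0.01], [-0.87, 0.26, 0.01], [-0.87, 0.28, 0.01], [-0.86, 0.3, 0.01], [-0.86, 0.31, 0.01], [-0.85, 0.33, 0.01], [-0.84, 0.35, 0.01], [-0.84, 0.36, 0.01]] tw z 0.2
```

The grip missed (width 0.012): the fingers were still closing when I lifted. Look for the arm again.

```bash
python3 - <<'E'
from h import *
snap('wrist','w6.png'); print([(np.round(d['centre'],3).tolist(),round(d['score'],2)) for d in robot.spot_point('short_arm','wrist')])
plan((.4547,.1277,.204,1.864))
E
```

```text
[([0.453, 0.126, 0.003], 0.81)]
pose [0.4547 0.1285 0.3034] [3.135e+00 1.000e-03 1.864e+00] w 0.0062 t 14.15 F [-0.61 -0.58 -0.13]
-> [0.455 0.128 0.204 1.864] 3 rows
 tr [[-0.01, -0.0, 0.83], [-0.01, -0.0, 0.83], [-0.01, -0.0, 0.83]] tw z -0.0
```

View pics/w6.png

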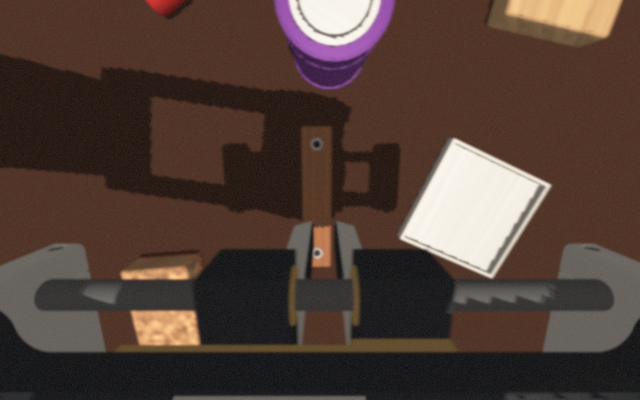

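The arm still lies flat in its place, with holes at (317,144) and (318,253). Retry with time for the fingers to close.

Emit:
play_rows(translation=[[0, 0, 0], [0, 0, 0], [0, 0, 0], [0, 0, 0], [0, 0, 0.8], [0, 0, 0.83], [0, 0, 0.83], [0, 0, 0]], twist=[[0, 0, 0], [0, 0, 0], [0, 0, 0], [0, 0, 0], [0, 0, 0], [0, 0, 0], [0, 0, 0], [0, 0, 0]], gripper=[0.3, 0.3, 0.3, 0.3, 0.3, 0.3, 0.3, 0.3])

```text
time: 14.95
tool_pos: [0.454, 0.1283, 0.2005]
ee_rot: [-3.14, -0.0, 1.864]
wrist_force: [0.3, -0.3, 0.2]
width: 0.0604
finger_force: 0.0
```

Emit:
play_rows(translation=[[0, 0, 0], [0, 0, 0], [0, 0, 0], [0, 0, 0], [0, 0, 0], [0, 0, 0], [0, 0, -0.3], [0, 0, 0]], twist=[[0, 0, 0], [0, 0, 0], [0, 0, 0], [0, 0, 0], [0, 0, 0], [0, 0, 0], [0, 0, 0], [0, 0, 0]], gripper=[-0.9, -0.9, -0.9, -0.9, -0.9, -0.9, -0.9, -0.9])

```text
time: 15.75
tool_pos: [0.4547, 0.1285, 0.2158]
ee_rot: [3.138, 0.001, 1.864]
wrist_force: [0.6, 0.0, -0.4]
width: 0.0277
finger_force: 30.0
```

Emit:
play_rows(translation=[[0, 0, -0.6], [0, 0, -0.9], [0, 0, -0.8], [0, 0, 0]], twist=[[0, 0, 0], [0, 0, 0], [0, 0, 0], [0, 0, 0]], gripper=[-0.9, -0.9, -0.9, -0.9])

```text
time: 16.15
tool_pos: [0.4555, 0.1286, 0.3117]
ee_rot: [3.13, 0.002, 1.864]
wrist_force: [0.4, -0.6, -0.8]
width: 0.0275
finger_force: 30.0
```

```bash
python3 - <<'E'
from h import *
snap('wrist','x.png'); plan((.6263,-.1523,.31,1.688))
E
```

```text
pose [0.4547 0.1285 0.3089] [3.135e+00 1.000e-03 1.864e+00] w 0.0278 t 16.2 F [ 0.53  0.19 -2.04]
-> [ 0.626 -0.152  0.31   1.688] 9 rows
 tr [[-0.88, 0.23, -0.0], [-0.88, 0.25, -0.0], [-0.87, 0.27, -0.0], [-0.87, 0.28, -0.0], [-0.86, 0.3, -0.0], [-0.86, 0.32, -0.0], [-0.85, 0.33, -0.0], [-0.84, 0.35, -0.0], [-0.84, 0.37, -0.0]] tw z 0.2
```

Emit:
play_rows(translation=[[-0.88, 0.23, 0], [-0.88, 0.25, 0], [-0.87, 0.27, 0], [-0.87, 0.28, 0], [-0.86, 0.3, 0], [-0.86, 0.32, 0], [-0.85, 0.33, 0], [-0.84, 0.35, 0]], twist=[[0, 0, 0.2], [0, 0, 0.2], [0, 0, 0.2], [0, 0, 0.2], [0, 0, 0.2], [0, 0, 0.2], [0, 0, 0.2], [0, 0, 0.2]], gripper=[-0.9, -0.9, -0.9, -0.9, -0.9, -0.9, -0.9, -0.9])

```text
time: 17.0
tool_pos: [0.6063, -0.1222, 0.3034]
ee_rot: [-3.138, -0.002, 1.703]
wrist_force: [-0.2, -0.2, -0.6]
width: 0.0276
finger_force: 30.0
```

Emit:
play_rows(translation=[[-0.84, 0.37, 0], [0, 0, 0], [0, 0, 0]], twist=[[0, 0, 0.2], [0, 0, 0], [0, 0, 0]], gripper=[-0.9, -0.9, -0.9])

```text
time: 17.3
tool_pos: [0.625, -0.1527, 0.3033]
ee_rot: [-3.138, -0.002, 1.683]
wrist_force: [-0.3, 0.4, -0.9]
width: 0.0277
finger_force: 30.0
```

```bash
python3 - <<'E'
from h import *
im=snap('wrist','w7.png'); cv2.imwrite('pics/w7c.png',cv2.cvtColor(im[60:360,120:520],cv2.COLOR_RGB2BGR)); plan((.6263,-.1523,.245,1.688))
E
```

```text
pose [ 0.6248 -0.1518  0.3039] [-3.138e+00 -2.000e-03  1.684e+00] w 0.0277 t 17.35 F [-0.56 -0.02 -0.43]
-> [ 0.626 -0.152  0.245  1.688] 2 rows
 tr [[-0.01, 0.02, 0.74], [-0.01, 0.02, 0.74]] tw z -0.02
```

View pics/w7c.png

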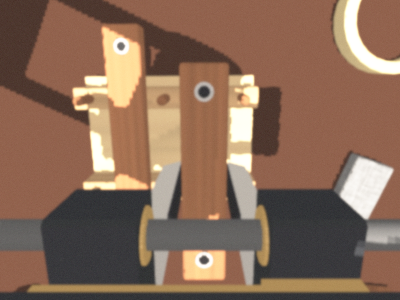

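The short arm is over the rear lane (column 204), midway between the middle (163) and rear (246) dowels, and the long arm is in the front lane. Lower and release.

Emit:
play_rows(translation=[[0, 0.03, 0.5], [0, 0, 0.5], [0, 0, 0.3], [0, 0, 0.15], [0, 0, 0.05], [0, 0, 0], [0, 0, 0], [0, 0, 0]], twist=[[0, 0, -0.04], [0, 0, 0], [0, 0, 0], [0, 0, 0], [0, 0, 0], [0, 0, 0], [0, 0, 0], [0, 0, 0]], gripper=[-0.9, -0.9, -0.9, -0.9, -0.9, -0.1, -0.1, -0.1])

```text
time: 18.15
tool_pos: [0.6268, -0.1521, 0.2472]
ee_rot: [3.14, 0.001, 1.688]
wrist_force: [-0.4, -0.7, -0.4]
width: 0.042
finger_force: 0.0
```

Emit:
play_rows(translation=[[0, 0, -0.3], [0, 0, -0.9], [0, 0, -0.9], [0, 0, -0.9], [0, 0, -0.9], [0, 0, -0.7], [0, 0, 0], [0, 0, 0]], twist=[[0, 0, 0], [0, 0, 0], [0, 0, 0], [0, 0, 0], [0, 0, 0], [0, 0, 0], [0, 0, 0], [0, 0, 0]], gripper=[-0.1, -0.1, -0.1, -0.1, 0, 0.2, 0.3, 0.3])

```text
time: 18.95
tool_pos: [0.6263, -0.152, 0.4314]
ee_rot: [3.139, 0.001, 1.688]
wrist_force: [0.2, 1.0, -0.6]
width: 0.0609
finger_force: 0.0
```

```bash
python3 - <<'E'
from h import *
snap('wrist','w8.png')
for n in ['long_arm','short_arm','rack']: print(n,[(np.round(d['centre'],3).tolist(),round(d['score'],2)) for d in robot.spot_point(n,'wrist')])
plan((.592,.30,.44,1.66))
E
```

```text
long_arm [([0.561, -0.158, 0.037], 0.8)]
short_arm [([0.627, -0.15, 0.041], 0.9)]
rack [([0.59, -0.151, -0.002], 0.9)]
pose [ 0.6264 -0.152   0.4275] [-3.138e+00 -2.000e-03  1.688e+00] w 0.0614 t 19.15 F [-0.9  -0.15 -0.55]
-> [0.592 0.3   0.44  1.66 ] 12 rows
 tr [[0.94, 0.04, -0.03], [0.94, 0.04, -0.03], [0.94, 0.03, -0.03], [0.94, 0.03, -0.03], [0.94, 0.03, -0.03], [0.94, 0.03, -0.03], [0.94, 0.03, -0.03], [0.94, 0.02, -0.03], [0.94, 0.02, -0.03], [0.94, 0.02, -0.03], [0.94, 0.02, -0.03], [0.94, 0.01, -0.03]] tw z 0.02
```

Both arms lie in their lanes. Now the foot.

Emit:
play_rows(translation=[[0.94, 0.03, 0], [0.94, 0.03, 0], [0.94, 0.03, 0], [0.94, 0.03, 0], [0.94, 0.03, 0], [0.94, 0.03, 0], [0.94, 0.03, 0], [0.94, 0.03, 0]], twist=[[0, 0, 0], [0, 0, 0], [0, 0, 0], [0, 0, 0], [0, 0, 0], [0, 0, 0], [0, 0, 0], [0, 0, 0.24]], gripper=[0.3, 0.3, 0.3, 0.3, 0.3, 0.3, 0.3, 0.3])

```text
time: 19.95
tool_pos: [0.6005, 0.1493, 0.4281]
ee_rot: [-3.139, 0.0, 1.663]
wrist_force: [1.1, 0.3, 0.1]
width: 0.0613
finger_force: 0.0
```

Emit:
play_rows(translation=[[0.94, 0.02, 0], [0.94, 0.02, 0], [0.94, 0.02, 0], [0.94, 0.02, 0], [0, 0, 0], [0, 0, 0]], twist=[[0, 0, 0], [0, 0, 0], [0, 0, 0], [0, 0, 0], [0, 0, 0], [0, 0, 0]], gripper=[0.3, 0.3, 0.3, 0.3, 0.3, 0.3])

```text
time: 20.55
tool_pos: [0.5899, 0.2987, 0.428]
ee_rot: [-3.139, 0.002, 1.665]
wrist_force: [0.2, -1.8, -0.2]
width: 0.0609
finger_force: 0.0
```

```bash
python3 - <<'E'
from h import *
snap('wrist','w9.png')
for n in ['foot','tin_1','tray']: print(n,[(np.round(d['centre'],3).tolist(),round(d['score'],2),np.round(w2px('wrist',d['centre'])[0]).tolist()) for d in robot.spot_point(n,'wrist')])
plan((.592,.372,.33,1.66))
E
```

```text
foot [([0.596, 0.373, -0.003], 0.83, [333.0, 126.0])]
tin_1 [([0.46, 0.374, 0.001], 0.77, [234.0, 116.0]), ([0.477, 0.49, 0.0], 0.76, [249.0, 23.0]), ([0.424, 0.261, -0.0], 0.64, [208.0, 193.0])]
tray [([0.607, 0.157, -0.0], 0.57, [326.0, 269.0]), ([0.46, 0.376, -0.0], 0.39, [234.0, 114.0])]
pose [0.5904 0.2966 0.4296] [-3.141e+00  1.000e-03  1.662e+00] w 0.0613 t 20.75 F [ 0.06  1.33 -0.05]
-> [0.592 0.372 0.33  1.66 ] 4 rows
 tr [[0.47, 0.05, 0.62], [0.47, 0.05, 0.62], [0.47, 0.05, 0.62], [0.47, 0.05, 0.62]] tw z 0.0
```

View pics/w9.png

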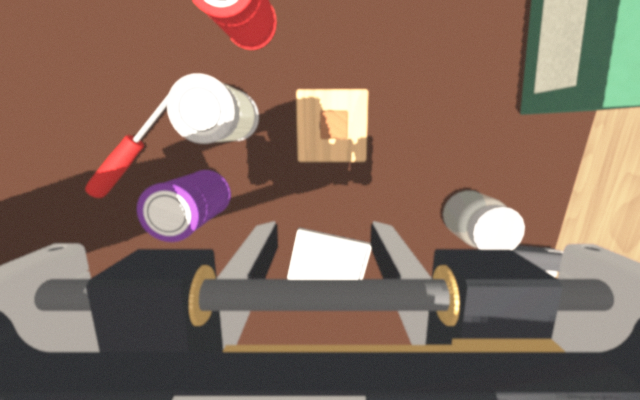

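The foot sits square in the view, its block spanning (297,90) to (369,162) with the post at (335,125). Grip its post.

Emit:
play_rows(translation=[[0.47, 0.07, 0.5], [0.47, 0.07, 0.5], [0.47, 0.07, 0.5], [0.48, 0.06, 0.5], [0, 0, 0.7], [0, 0, 0.7], [0, 0, 0.7], [0, 0, 0]], twist=[[0, 0, 0], [0, 0, 0], [0, 0, 0], [0, 0, 0], [0, 0, 0], [0, 0, 0], [0, 0, 0], [0, 0, 0]], gripper=[0.4, 0.4, 0.4, 0.4, 0.4, 0.4, 0.4, 0.4])

```text
time: 21.55
tool_pos: [0.5925, 0.3739, 0.2588]
ee_rot: [-3.131, 0.005, 1.664]
wrist_force: [0.1, -0.4, 0.4]
width: 0.0657
finger_force: 0.0
```

Emit:
play_rows(translation=[[0, 0, 0], [0, 0, 0], [0, 0, 0], [0, 0, 0], [0, 0, 0], [0, 0, 0], [0, 0, 0], [0, 0, -0.3]], twist=[[0, 0, 0], [0, 0, 0], [0, 0, 0], [0, 0, 0], [0, 0, 0], [0, 0, 0], [0, 0, 0], [0, 0, 0]], gripper=[-0.9, -0.9, -0.9, -0.9, -0.9, -0.9, -0.9, -0.9])

```text
time: 22.35
tool_pos: [0.5934, 0.3738, 0.2754]
ee_rot: [-3.138, 0.002, 1.664]
wrist_force: [0.7, 0.2, -2.9]
width: 0.0279
finger_force: 30.0
```

```bash
python3 - <<'E'
from h import *
snap('wrist','x.png'); plan((.592,.373,.325,1.66),(.594,.003,.325,1.66))
E
```

```text
pose [0.594  0.3741 0.279 ] [3.141 0.    1.664] w 0.028 t 22.4 F [ 0.43  0.17 -0.48]
-> [0.592 0.373 0.325 1.66 ] 2 rows
 tr [[-0.01, -0.03, -0.57], [-0.01, -0.03, -0.57]] tw z 0.02
-> [0.594 0.003 0.325 1.66 ] 10 rows
 tr [[-0.92, -0.08, -0.0], [-0.92, -0.08, -0.0], [-0.92, -0.08, -0.0], [-0.92, -0.08, -0.0], [-0.92, -0.08, -0.0], [-0.92, -0.08, -0.0], [-0.92, -0.08, -0.0], [-0.92, -0.08, -0.0], [-0.92, -0.08, -0.0], [-0.92, -0.08, -0.0]] tw z -0.0
```

Emit:
play_rows(translation=[[0, 0, -0.7], [0, 0, -0.6], [-0.92, -0.08, 0], [-0.92, -0.08, 0], [-0.92, -0.08, 0], [-0.92, -0.08, 0], [-0.92, -0.08, 0], [-0.92, -0.08, 0]], twist=[[0, 0, 0], [0, 0, 0], [0, 0, 0], [0, 0, 0], [0, 0, 0], [0, 0, 0], [0, 0, 0], [0, 0, 0]], gripper=[-0.9, -0.9, -0.9, -0.9, -0.9, -0.9, -0.9, -0.9])

```text
time: 23.2
tool_pos: [0.5951, 0.1509, 0.3296]
ee_rot: [3.141, 0.001, 1.664]
wrist_force: [1.3, -0.2, -2.0]
width: 0.0281
finger_force: 30.0
```

Emit:
play_rows(translation=[[-0.92, -0.08, 0], [-0.92, -0.08, 0], [-0.92, -0.08, 0], [-0.92, -0.08, 0], [0, 0, 0], [0, 0, 0]], twist=[[0, 0, 0], [0, 0, 0], [0, 0, 0], [0, 0, 0], [0, 0, 0], [0, 0, 0]], gripper=[-0.9, -0.9, -0.9, -0.9, -0.9, -0.9])

```text
time: 23.8
tool_pos: [0.5962, 0.0038, 0.3297]
ee_rot: [3.142, -0.0, 1.662]
wrist_force: [0.1, -0.6, -1.8]
width: 0.0279
finger_force: 30.0
```

```bash
python3 - <<'E'
from h import *
snap('wrist','x.png'); plan((.594,.003,.268,1.66))
E
```

```text
pose [0.5962 0.0048 0.3297] [ 3.142e+00 -1.000e-03  1.663e+00] w 0.0279 t 23.85 F [-0.17 -0.33 -2.09]
-> [0.594 0.003 0.268 1.66 ] 2 rows
 tr [[-0.02, -0.03, 0.77], [-0.02, -0.03, 0.77]] tw z 0.02
```

Emit:
play_rows(translation=[[-0.05, -0.03, 0.5], [0, 0, 0.5], [0, 0, 0.3], [0, 0, 0.2], [0, 0, 0.08], [0, 0, 0], [0, 0, 0], [0, 0, 0]], twist=[[0, 0, 0], [0, 0, 0], [0, 0, 0], [0, 0, 0], [0, 0, 0], [0, 0, 0], [0, 0, 0], [0, 0, 0]], gripper=[-0.9, -0.9, -0.9, -0.9, -0.9, -0.9, 0.3, 0.3])

```text
time: 24.65
tool_pos: [0.5956, 0.0026, 0.2679]
ee_rot: [3.139, 0.001, 1.664]
wrist_force: [1.2, -0.0, -0.1]
width: 0.0402
finger_force: 0.0
```

Emit:
play_rows(translation=[[0, 0, 0], [0, 0, 0], [0, 0, -0.6], [0, 0, -0.9], [0, 0, -0.9], [0, 0, -0.9], [0, 0, -0.9], [0, 0, 0]], twist=[[0, 0, 0], [0, 0, 0], [0, 0, 0], [0, 0, 0], [0, 0, 0], [0, 0, 0], [0, 0, 0], [0, 0, 0]], gripper=[0.3, 0.3, 0.3, 0.3, 0.9, 0.9, 0.9, 0.9])

```text
time: 25.45
tool_pos: [0.5952, 0.0026, 0.4421]
ee_rot: [3.129, 0.002, 1.664]
wrist_force: [-0.9, 0.8, -0.3]
width: 0.0882
finger_force: 0.0
```

```bash
python3 - <<'E'
from h import *
snap('top','top2.png')
for n in ['foot','tin_1','long_arm','short_arm']: print(n,[(np.round(d['centre'],3).tolist(),round(d['score'],2)) for d in robot.spot_point(n,'top')])
plan((.456,.30,.43,1.571))
E
```

```text
foot [([0.599, 0.0, 0.001], 0.6)]
tin_1 [([0.42, 0.264, -0.001], 0.92), ([0.46, -0.385, 0.002], 0.87), ([0.454, 0.374, -0.004], 0.64)]
long_arm [([0.563, -0.159, 0.04], 0.64)]
short_arm [([0.626, -0.151, 0.037], 0.57)]
pose [0.595  0.0026 0.4322] [-3.137e+00 -1.000e-03  1.664e+00] w 0.0894 t 25.7 F [-0.08 -1.49 -0.22]
-> [0.456 0.3   0.43  1.571] 9 rows
 tr [[0.86, -0.31, 0.01], [0.86, -0.32, 0.01], [0.85, -0.33, 0.01], [0.85, -0.33, 0.01], [0.84, -0.34, 0.01], [0.84, -0.35, 0.01], [0.84, -0.36, 0.01], [0.83, -0.37, 0.01], [0.83, -0.38, 0.01]] tw z 0.1
```

Emit:
play_rows(translation=[[0.86, -0.31, 0], [0.86, -0.32, 0], [0.85, -0.33, 0], [0.85, -0.33, 0], [0.84, -0.34, 0], [0.84, -0.35, 0], [0.84, -0.36, 0], [0.83, -0.37, 0]], twist=[[0, 0, 0.1], [0, 0, 0.1], [0, 0, 0.1], [0, 0, 0.1], [0, 0, 0.1], [0, 0, 0.1], [0, 0, 0.1], [0, 0, 0.1]], gripper=[1, 1, 1, 1, 1, 1, 1, 1])

```text
time: 26.5
tool_pos: [0.4703, 0.268, 0.4325]
ee_rot: [-3.138, 0.002, 1.583]
wrist_force: [1.0, 0.7, 0.1]
width: 0.094
finger_force: 0.0
```

Emit:
play_rows(translation=[[0.83, -0.38, 0], [0, 0, 0], [0, 0, 0]], twist=[[0, 0, 0.1], [0, 0, 0], [0, 0, 0]], gripper=[1, 1, 1])

```text
time: 26.8
tool_pos: [0.4552, 0.3002, 0.4329]
ee_rot: [-3.139, 0.002, 1.576]
wrist_force: [-0.8, 0.1, -0.5]
width: 0.0941
finger_force: 0.0
```

```bash
python3 - <<'E'
from h import *
im=snap('wrist','w10.png')
for n in ['tin_1','tray']: print(n,[(np.round(d['centre'],3).tolist(),round(d['score'],2),np.round(w2px('wrist',d['centre'])[0]).tolist()) for d in robot.spot_point(n,'wrist')])
m=(im.min(2)>200).astype(np.uint8); m[235:]=0
for c in cv2.findContours(m,0,1)[0]:
    if cv2.contourArea(c)>400:
        (x,y),r=cv2.minEnclosingCircle(c); print(x,y,r,px2w('wrist',[x,y],.111)[0],r/287*.3)
plan((.457,.3755,.34,1.571),(.457,.3755,.255,1.571))
E
```

```text
tin_1 [([0.426, 0.261, -0.001], 0.91, [304.0, 204.0]), ([0.464, 0.373, -0.001], 0.83, [330.0, 127.0]), ([0.476, 0.491, 0.002], 0.64, [340.0, 33.0])]
tray [([0.603, 0.16, -0.0], 0.7, [417.0, 267.0])]
295.9166564941406 227.69444274902344 22.805816650390625 [0.42523354 0.26182293 0.111     ] 0.023838832735599957
614.2963256835938 216.22222900390625 27.903818130493164 [0.77498653 0.27616174 0.111     ] 0.029167754143372644
328.5 122.0 33.871177673339844 [0.4606595  0.37518743 0.111     ] 0.0354054122020974
348.0 1.5 26.043333053588867 [0.47813925 0.48374902 0.111     ] 0.027222996223263626
pose [0.4561 0.2989 0.4338] [-3.141e+00  1.000e-03  1.572e+00] w 0.0941 t 26.95 F [-0.6  -0.64 -0.11]
-> [0.457 0.376 0.34  1.571] 4 rows
 tr [[0.48, 0.01, 0.59], [0.48, 0.01, 0.59], [0.48, 0.01, 0.59], [0.48, 0.01, 0.59]] tw z 0.0
-> [0.457 0.376 0.255 1.571] 3 rows
 tr [[0.0, 0.0, 0.71], [0.0, 0.0, 0.71], [0.0, 0.0, 0.71]] tw z -0.0
```

View pics/w10.png

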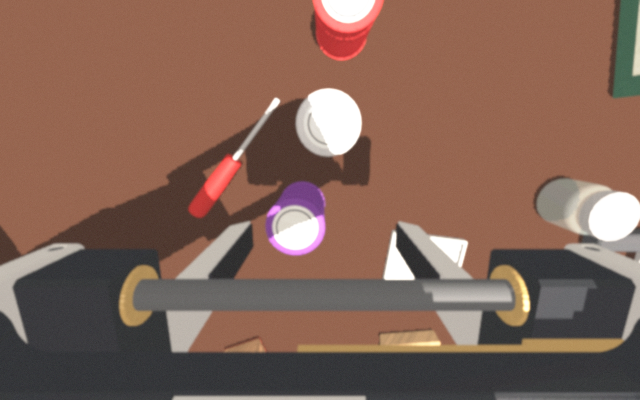

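The bare steel tin's lid is at (328,122), between red (348,5) and purple (296,228), world (0.4585, 0.375). Grip it across x, away from both neighbours.

Emit:
play_rows(translation=[[0.48, 0.02, 0.58], [0.48, 0.02, 0.58], [0.47, 0.01, 0.58], [0.47, 0.01, 0.58], [0, 0, 0.7], [0, 0, 0.7], [0, 0, 0.73], [0, 0, 0]], twist=[[0, 0, 0], [0, 0, 0], [0, 0, 0], [0, 0, 0], [0, 0, 0], [0, 0, 0], [0, 0, 0], [0, 0, 0]], gripper=[1, 1, 1, 1, 1, 1, 1, 1])

```text
time: 27.75
tool_pos: [0.4571, 0.3737, 0.2512]
ee_rot: [-3.133, 0.006, 1.572]
wrist_force: [-0.1, -0.8, 0.3]
width: 0.094
finger_force: 0.0
```

Emit:
play_rows(translation=[[0, 0, 0], [0, 0, 0], [0, 0, 0], [0, 0, 0], [0, 0, 0], [0, 0, -0.3], [0, 0, -0.3], [0, 0, 0]], twist=[[0, 0, 0], [0, 0, 0], [0, 0, 0], [0, 0, 0], [0, 0, 0], [0, 0, 0], [0, 0, 0], [0, 0, 0]], gripper=[-0.2, -0.2, -0.2, -0.2, -0.2, -0.2, -0.2, -0.2])

```text
time: 28.55
tool_pos: [0.4582, 0.3762, 0.283]
ee_rot: [3.138, -0.002, 1.574]
wrist_force: [-0.6, 0.6, -2.3]
width: 0.064
finger_force: 30.0
```

```bash
python3 - <<'E'
from h import *
snap('wrist','x.png'); plan((.4585,.375,.42,1.571),(.605,.1585,.42,1.571))
E
```

```text
pose [0.458 0.376 0.282] [ 3.139e+00 -1.000e-03  1.574e+00] w 0.0638 t 28.6 F [ 0.36 -0.11 -4.37]
-> [0.458 0.375 0.42  1.571] 4 rows
 tr [[-0.01, 0.0, -0.86], [-0.01, 0.0, -0.86], [-0.01, 0.0, -0.86], [-0.01, 0.0, -0.86]] tw z 0.01
-> [0.605 0.158 0.42  1.571] 7 rows
 tr [[-0.77, 0.52, -0.0], [-0.77, 0.52, -0.0], [-0.77, 0.52, -0.0], [-0.77, 0.52, -0.0], [-0.77, 0.52, -0.0], [-0.77, 0.52, -0.0], [-0.77, 0.52, -0.0]] tw z -0.0
```

The wrist carries 4.4 N, so this is the full tin. Carry it to the tray.

Emit:
play_rows(translation=[[0, 0, -0.6], [0, 0, -0.9], [0, 0, -0.6], [-0.77, 0.52, 0], [-0.77, 0.52, 0], [-0.77, 0.52, 0], [-0.77, 0.52, 0], [0, 0, 0]], twist=[[0, 0, 0], [0, 0, 0], [0, 0, 0], [0, 0, 0], [0, 0, 0], [0, 0, 0], [0, 0, 0], [0, 0, 0]], gripper=[-0.2, -0.2, -0.2, -0.2, -0.2, -0.2, -0.2, -0.2])

```text
time: 29.4
tool_pos: [0.5434, 0.2491, 0.3636]
ee_rot: [-3.142, 0.003, 1.568]
wrist_force: [-0.8, -0.1, -4.4]
width: 0.0638
finger_force: 30.0
```

Emit:
play_rows(translation=[[-0.77, 0.52, 0], [-0.77, 0.52, 0], [-0.77, 0.52, 0], [0, 0, 0], [0, 0, 0]], twist=[[0, 0, 0], [0, 0, 0], [0, 0, 0], [0, 0, 0], [0, 0, 0]], gripper=[-0.2, -0.2, -0.2, -0.2, -0.2])

```text
time: 29.9
tool_pos: [0.604, 0.1604, 0.3636]
ee_rot: [-3.139, -0.001, 1.573]
wrist_force: [-0.2, 0.4, -3.5]
width: 0.0637
finger_force: 30.0
```

```bash
python3 - <<'E'
from h import *
im=snap('wrist','w11.png'); cv2.imwrite('pics/w11.png',cv2.cvtColor(im[60:360,120:520],cv2.COLOR_RGB2BGR))
for c in ['wrist','scene']:
  if c=='scene': snap(c,'s1.png')
  for n in ['tray','tin_1']: print(c,n,[(np.round(d['centre'],3).tolist(),round(d['score'],2)) for d in robot.spot_point(n,c)])
plan((.605,.1585,.345,1.571),(.605,.1585,.26,1.571))
E
```

```text
wrist tray [([0.606, 0.162, -0.002], 0.8)]
wrist tin_1 [([0.602, 0.159, 0.103], 0.81), ([0.425, 0.263, 0.001], 0.78)]
scene tray [([0.601, 0.159, -0.004], 0.82)]
scene tin_1 [([0.425, 0.262, -0.001], 0.95), ([0.6, 0.162, 0.103], 0.86), ([0.459, -0.386, -0.003], 0.77), ([0.473, 0.493, 0.001], 0.65)]
pose [0.6034 0.1618 0.3647] [-3.142 -0.     1.576] w 0.064 t 30.2 F [ 0.44 -0.26 -3.2 ]
-> [0.605 0.158 0.345 1.571] 1 rows
 tr [[-0.08, 0.04, 0.49]] tw z 0.05
-> [0.605 0.158 0.26  1.571] 3 rows
 tr [[0.0, 0.0, 0.71], [0.0, 0.0, 0.71], [0.0, 0.0, 0.71]] tw z -0.0
```

View pics/w11.png

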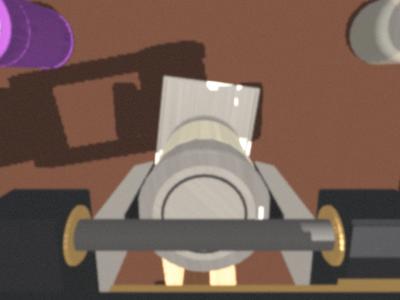

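```bash
python3 - <<'E'
from h import *
q=px2w('wrist',[[284,136],[380,150]],.012)[:,:2]; d=q[1]-q[0]; L=np.linalg.norm(d); d/=L; print(q,L,q.mean(0)+.055*np.array([d[1],-d[0]]))
plan((.605,.1595,.26,1.571))
E
```

```text
[[0.55824293 0.22399382]
 [0.66776431 0.20900339]] 0.11054250145734232 [0.60554519 0.16200667]
pose [0.6034 0.1618 0.3647] [-3.142 -0.     1.576] w 0.064 t 30.2 F [ 0.44 -0.26 -3.2 ]
-> [0.605 0.16  0.26  1.571] 3 rows
 tr [[-0.02, 0.01, 0.87], [-0.02, 0.01, 0.87], [-0.02, 0.01, 0.87]] tw z 0.02
```

Tray centre comes out at (0.605, 0.161), within 2 mm of the tool. Lower 105 mm and release.

Emit:
play_rows(translation=[[-0.02, 0.04, 0.6], [0, 0, 0.7], [0, 0, 0.6], [0, 0, 0.4], [0, 0, 0.2], [0, 0, 0.08], [0, 0, 0.04], [0, 0, 0]], twist=[[0, 0, 0], [0, 0, 0], [0, 0, 0], [0, 0, 0], [0, 0, 0], [0, 0, 0], [0, 0, 0], [0, 0, 0]], gripper=[-0.2, -0.2, -0.2, -0.2, -0.2, -0.2, -0.2, -0.2])

```text
time: 31.0
tool_pos: [0.606, 0.16, 0.2614]
ee_rot: [3.139, -0.0, 1.574]
wrist_force: [-0.2, 0.0, -1.2]
width: 0.0635
finger_force: 30.0
```

Emit:
play_rows(translation=[[0, 0, 0], [0, 0, 0], [0, 0, 0], [0, 0, 0], [0, 0, 0], [0, 0, -0.8], [0, 0, -0.9], [0, 0, -0.9]], twist=[[0, 0, 0], [0, 0, 0], [0, 0, 0], [0, 0, 0], [0, 0, 0], [0, 0, 0], [0, 0, 0], [0, 0, 0]], gripper=[-0.2, 0.95, 0.95, 0.95, 0.95, 0.95, 0.95, 0.95])

```text
time: 31.8
tool_pos: [0.6054, 0.1598, 0.3646]
ee_rot: [-3.141, 0.0, 1.574]
wrist_force: [0.7, -0.1, -0.2]
width: 0.0916
finger_force: 0.0
```

Emit:
play_rows(translation=[[0, 0, -0.9], [-0.9, 0, -0.5], [-0.9, 0, 0], [-0.9, -0.5, 0], [-0.9, -0.9, 0], [0, -0.9, 0], [0, -0.9, 0], [0, -0.9, 0]], twist=[[0, 0, 0], [0, 0, 0], [0, 0, 0], [0, 0, 0], [0, 0, 0], [0, 0, 0], [0, 0, 0], [0, 0, 0]], gripper=[0.95, 0.95, 0.95, 0.95, 0.95, 0.95, 0.95, 0.95])

```text
time: 32.6
tool_pos: [0.4412, 0.0156, 0.4199]
ee_rot: [3.141, 0.0, 1.573]
wrist_force: [-0.4, 0.2, -0.4]
width: 0.0919
finger_force: 0.0
```

```bash
python3 - <<'E'
from h import *
t=snap('top','top3.png')
for c in ['top','scene']:
  if c=='scene': snap(c,'s2.png')
  for n in ['tray','tin_1','foot','long_arm','short_arm','rack','tape_roll','glue_bottle']: print(c,n,[(np.round(d['centre'],3).tolist(),round(d['score'],2)) for d in robot.spot_point(n,c)])
cv2.imwrite('pics/end.png',cv2.resize(cv2.imread('pics/top3.png')[120:300,180:520],(800,424)))
print(robot.get_obs()['tool_pos'])
E
```

```text
top tray [([0.601, 0.161, 0.001], 0.7)]
top tin_1 [([0.422, 0.265, -0.0], 0.95), ([0.461, -0.384, 0.0], 0.83), ([0.605, 0.157, -0.001], 0.82), ([0.639, -0.392, -0.002], 0.67), ([0.475, 0.493, -0.001], 0.6)]
top foot [([0.598, -0.0, -0.0], 0.81)]
top long_arm [([0.561, -0.159, 0.038], 0.74)]
top short_arm [([0.624, -0.149, 0.04], 0.63)]
top rack [([0.592, -0.158, 0.001], 0.81)]
top tape_roll [([0.776, -0.023, 0.001], 0.89), ([0.588, -0.156, -0.0], 0.7)]
top glue_bottle []
scene tray [([0.605, 0.157, -0.002], 0.76)]
scene tin_1 [([0.456, -0.382, -0.0], 0.94), ([0.605, 0.16, 0.002], 0.91), ([0.476, 0.494, 0.003], 0.91)]
scene foot [([0.599, 0.003, -0.0], 0.68)]
scene long_arm [([0.562, -0.16, 0.038], 0.75)]
scene short_arm [([0.628, -0.15, 0.041], 0.58)]
scene rack []
scene tape_roll [([0.778, -0.026, -0.003], 0.8)]
scene glue_bottle [([0.641, -0.387, 0.0], 0.59), ([0.596, 0.004, 0.002], 0.58)]
[0.44268993 0.01599856 0.41980318]
```

View pics/end.png

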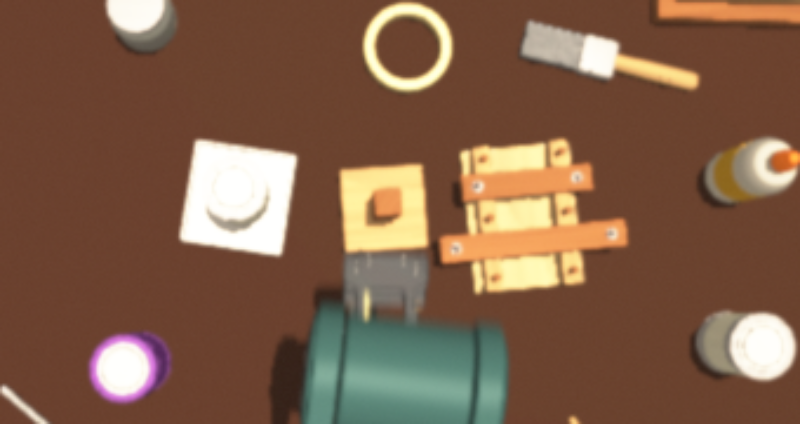

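The top view shows every part in place: the tin at the tray's middle (237,195), the foot between tray and rack (385,205), and both arms square across the bearers between the dowels. The empty tin still stands at (755,345), with bottle and tape unmoved, so I'm handing in.

```bash
python3 -c "
from bench import robot
print(robot.close_job())"
```

```text
the job is handed in; nothing more can be done
None
```

The job is handed in, with no verdict returned: the last pictures show both arms square in their lanes, the foot midway between rack and tray, the full tin (4.4 N lifted) in the middle of the tray, the empty one (about 1 N) back where it stood, and the glue bottle and tape unmoved.

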